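# Hang the egg pail on the weigh hook

### The arm

A 6-joint arm with a two-finger parallel gripper is mounted at the origin on the work surface. World frame = base frame: x ahead of the robot, y to its left, z up, the work surface at z = 0. Lengths are in m, angles in degrees, forces in N, time in s.
With the tool pointing down it reaches from about 0.35 to 0.775 m from the base axis. Payload 5.5 kg.
Tool frame: the origin (TCP) lies on the centre line of the jaws, within the pads' length; the fingertips stand 19 mm ahead of it and the grasp point (between the pads) is the TCP (env.tips_ahead is the distance from the TCP to the fingertips, in m); z points along the fingers, y is the line along which they close (so a half turn about z gives the same grasp; the last joint's range is limited). The gripper opens to 85 mm and grips with 20 to 120 N. Pads are 22 mm wide; open, the fingers measure 114 mm over their backs; the gripper's body (76 mm by 85 mm) begins 54 mm behind the grasp point. The pads swing forward as they close: fully open they stand 13 mm farther back than shut.
Start: joints at [64.309, 17.945, 2.641, 74.691, 0, 82.002], TCP at [0.175, 0.548, 0.25] pointing down, gripper open.
Joint ranges: [-158.12, 158.12], [-49.38, 96.58], [-58.88, 72.47], [-126.05, 133.96], [-84.25, 85.87], [-180, 180]. Speed limits (degrees/s): [147.25, 147.25, 180, 180, 180, 180].

### API

Orientations are given as [roll, pitch, yaw] about the fixed x, y, z axes, in that order (R = Rz(yaw) Ry(pitch) Rx(roll)).
In Python, from plant import env gives the robot as it stands.
- The arm moves only by the shell command python3 -m inch 'ROWS' [FORCE]. ROWS is JSON, a list of rows, each a list of 5 numbers: the closure in counts, from 0 (fully open) to 255 (shut), then the shift along the world's x, y, z in mm, then the turn about the world's z in rad. A call has 1 to 12 rows; each row shifts and turns the commanded pose from where the row before left it; what a row does not reach is not made up. A row lasts 1/12 s, in which the tool goes at most 41.7 mm and 7.16 degrees, less where a joint would pass 70% of its speed; a pose out of reach is approached as far as the arm can. A call with a gripper value outside its range is refused whole. The fingers move at their own pace and stop on an object; FORCE is the grip in N (left out, the last holds). Time passes only in rows, so rows that do not move let the fingers close. It gives the time, the measured TCP pose, the force, the opening and the grip force at its end, in the units of the state.
- env.sense(): the state, without advancing time (a new reading comes with each control period).
- env.grab_frame(name): name is "side" or "top" or "wrist"; returns a dict with "image" (480x640x3 uint8, red, green, blue), "fx", "fy", "cx", "cy" (pixels), "R" (3x3) and "t" (3): a world point X has camera coordinates R X + t. Camera axes: x right, y down, z forward; pixel columns grow to the right and rows downward; lengths in m; the calibration is good to about 2 mm. A picture is of the moment at which its call begins. There is no depth.
- env.finish_job(): hands the job in; it is judged then, once.
Trained networks look in the newest picture that a camera, given by its name, has taken for a name from the list of things; names that differ only in an ending like _2 or _b are one class to them, and where a whole thing is asked for, a point or a joint stands for the part that bears it (a point fixed in the world has none). Each returns a list of dicts, best first, with "conf" (0 to 1); they miss things now and then, are a little off and sometimes report something else, mostly with a low value. They report only what shows in the picture. A call takes as long as a camera call.
- env.look_for(camera, label): "centre" ([x, y, z] in m, in world coordinates, good to about 4 mm: the middle of the surface that is visible of it).
- env.trace(camera, label): "pixels" (480x640 bool, what is visible of it).
- env.spot_point(camera, label): "centre" ([x, y, z] in m, in world coordinates, good to about 4 mm: a listed point, or the origin of a listed thing).
The state is a dict: "time": time; "qpos": joint angles; "joint_velocities": joint speeds; "tau": joint torques, N m; "ee_pos": TCP position; "ee_rot": TCP orientation; "wrist_force": force on the tool from outside, world axes, zero at the start; "torque": the same for the moment, N m; "opening": opening from 0.0 (shut) to 1.0 (fully open); "gripper_force": force on a finger pad.
Only numpy, scipy, OpenCV 4.12 (cv2) and the standard library are available. Lean on these libraries where they do the work, as an engineer would, in place of code of your own. Each camera call takes 0.05 s, during which the arm holds its last target. There are 200 camera calls.

### The job

Check-weigh the steel pail of chocolate eggs: with the pail still standing on the bench, swing its flat-lying bail up until it stands upright, then lift the pail by the bail and hang it on the weigh hook, pushing the kink of the bail down past the spring latch until it rests in the bottom of the hook and the latch has snapped shut above it. Do it gently: the weigh beam is delicate, so neither drop the pail on it nor press hard, keep the pail level enough that no eggs spill, and leave the empty pail and everything else on the bench where it is.

Things in the scene. Friction and masses are not known exactly. Their poses are not given: they have to be found in the camera images.
- pail: Steel pail with brown chocolate eggs in it; loose, 90 high, 115 diameter at the rim, 92 at the foot. Mass with bail and eggs 0.23 to 0.38 kg, not told. Origin: centre of its underside, z up. The bail's pivots lie at height 80, 63 either side along the pail's y. The flat bail sticks out on the pail's -x side (toward the robot at yaw 0). The pail swings freely from the raised bail.
- bail (a joint): Angle of the full pail's bail (rad): 0 = lying level along the pail's -x side on its stops, 1.57 = upright, 3.14 = level on the other side. Swings freely; falls back if let go before upright. A 6 mm rod bow, legs 126 apart, straight top bar 115 from the pivot axis. Flat, the top bar is 80 above the bench and 57 clear of the rim.
- bail_top (a point): Rod centre in the middle of the kink of the full pail's bail: the point that must rest in the hook. The kink is in the middle of the top bar, 20 wide, and bows 6 away from the pivots, so this point is 121 from the pivot axis and, with the bail upright, 111 above the rim. Axes: y along the top bar, -x outward from the pivots.
- grip_left (a point): Centre of the black grip sleeve (11 diameter, 28 long) on the top bar on the pail's +y side: 27 from the bail's middle, 115 from the pivot axis. The sleeve turns freely on the rod, so a firm grip across it still lets the bail swing. Held here, the hook passes free beside the fingers; off-centre, the pail wants to tilt sideways by up to 0.2 rad (the kink sinks 5 mm): grip hard, lift slowly.
- grip_right (a point): Centre of the other black sleeve, on the pail's -y side; mirror image of grip_left.
- stand: Weigh stand, fixed. Origin: column axis at bench top, z up. Foot plate 16 high, 170 wide, from 195 in front of to 45 behind the column; 30 mm column, 318 tall. A clamp on the column carries a 26 mm square weigh beam forward (stand -x) and on its end the hook: an 8 mm steel bar bent to a U open upward in the stand's x-z plane, tip on the -x side, where the bail goes over it.
- hook_seat (a point): Where the bail rod's centre rests with the hook at mid height: 125 in front of the column, 255 up; axes as the stand. The clamp is set by hand: the real hook is up to 20 mm higher or lower, not measured, to be found by feel. From the real seat: U clear x -11 to 11, its bottom 11 below, tip flares to x -25, top 34 up; beam starts 26 behind, top 29 up. Gives 1 mm per 8 N; over 15 N harms it.
- latch (a joint): Orange spring latch over the U (rad): 0 = shut, level, 24 above the real seat, hinged on the column side, free end at the tip; opens only downward (to 1.5) and springs back. The rod pressed down on it 4 to 8 mm to the tip side of the U's middle opens it with up to about 9 N, more nearer the hinge; it snaps shut over the rod in the last 5 mm above the seat. The pail's weight alone does not open it.
- empty_pail: Identical pail with its own flat bail, empty: leave it alone.
- tub: White lidded tub, 126 diameter, 117 high, loose bystander.
- scoop: Aluminium scoop with blue handle, 200 long, loose bystander.
- mould: Clear mould bar 175 x 90 x 20 with chocolate in it, loose bystander.
- sprinkle_jar: Brown jar with red lid, 64 diameter, 90 high, loose bystander.
- tape_roll: Roll of tape, 90 diameter, 24 high, loose bystander.

How it is judged:
By the outcome, as a careful person would: the job done as asked, in the order asked, and still so for the second after the job is handed in, with the robot touching nothing.
It also fails if it takes over 72 s, if anything falls off the work surface, if the arm or the gripper's body presses on something with over 40 N, if the wrist force passes 120 N, or if a joint passes its speed limit or range.

## Working session

There is one attempt and no reset: what is moved stays moved. The work goes in short steps, Python scripts to look and compute and a shell command to move; the robot and the scene stay as the last step left them, time stands still between calls to the robot, and variables do not carry over. Pictures are saved under pics/ and viewed, at most 12 in all, crops included, and the job is handed in when it is done.

```bash
ls; mkdir -p pics
cat > h.py <<'E'
from plant import env
import cv2, numpy as np
def snap(c,n):
    f=env.grab_frame(c); cv2.imwrite(f'pics/{n}.png',f['image'][:,:,::-1]); return f
def pts(c,labels,fn='spot_point'):
    for l in labels:
        r=getattr(env,fn)(c,l); print(c,fn,l,[(np.round(np.array(d['centre'])*1000).astype(int).tolist(),round(d['conf'],2)) for d in r[:3]])
def proj(f,X):
    p=np.array(f['R'])@np.array(X)+np.array(f['t']); return f['fx']*p[0]/p[2]+f['cx'],f['fy']*p[1]/p[2]+f['cy']
E
python3 - <<'E'
from h import *
for c in('top','side'):
    snap(c,c+'0'); pts(c,['pail','bail_top','grip_left','grip_right','stand','hook_seat','latch','empty_pail'])
print(env.sense())
E
```

```text
pics
top spot_point pail [([529, 268, -4], 0.94)]
top spot_point bail_top [([416, 230, 85], 0.66)]
top spot_point grip_left [([416, 254, 78], 0.67)]
top spot_point grip_right [([437, 199, 79], 0.64)]
top spot_point stand [([696, 16, -2], 0.79)]
top spot_point hook_seat [([572, -15, 256], 0.88), ([372, 472, 1], 0.22)]Traceback (most recent call last):
  File "<stdin>", line 3, in <module>
  File "h.py", line 7, in pts
    r=getattr(env,fn)(c,l); print(c,fn,l,[(np.round(np.array(d['centre'])*1000).astype(int).tolist(),round(d['conf'],2)) for d in r[:3]])
ValueError: it knows: bail_top, empty_pail, grip_left, grip_right, hook_seat, mould, pail, scoop, sprinkle_jar, stand, tape_roll, tub
```

```bash
sleep 12; ls pics
```

```text
top0.png
```

Run:
```python
from h import *
snap('side','side0'); pts('side',['pail','bail_top','grip_left','grip_right','stand','hook_seat','empty_pail'])
pts('side',['latch'],'look_for')
s=env.sense();print(s['time'],s['ee_pos'],s['ee_rot'],s['wrist_force'])
```

```text
side spot_point pail [([538, 265, -1], 0.82)]
side spot_point bail_top [([419, 224, 79], 0.52), ([320, -362, 3], 0.25)]
side spot_point grip_left [([416, 254, 84], 0.47)]
side spot_point grip_right [([438, 200, 77], 0.71)]
side spot_point stand [([690, 22, -3], 0.77)]
side spot_point hook_seat [([574, -15, 256], 0.55)]
side spot_point empty_pail [([538, -278, -1], 0.96), ([574, -17, 253], 0.49), ([415, 225, 78], 0.42)]
side look_for latch []
0.8 [0.17477929 0.54782768 0.25032861] [1.79994415e+02 1.36905973e-03 1.62305270e+02] [ 0.09803629 -0.28525449 -0.00592419]
```

View pics/top0.png

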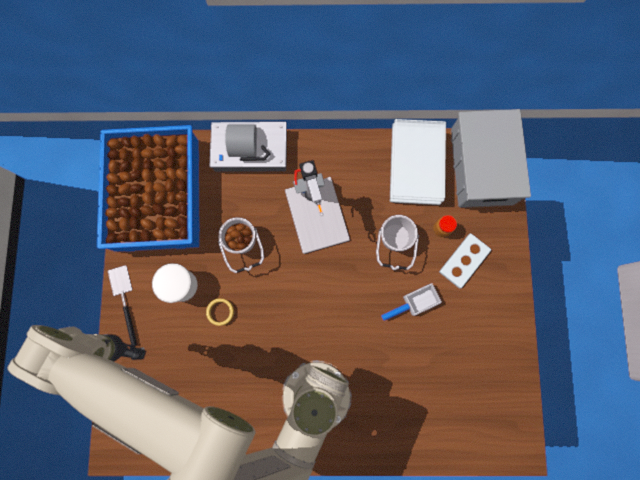

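View pics/side0.png

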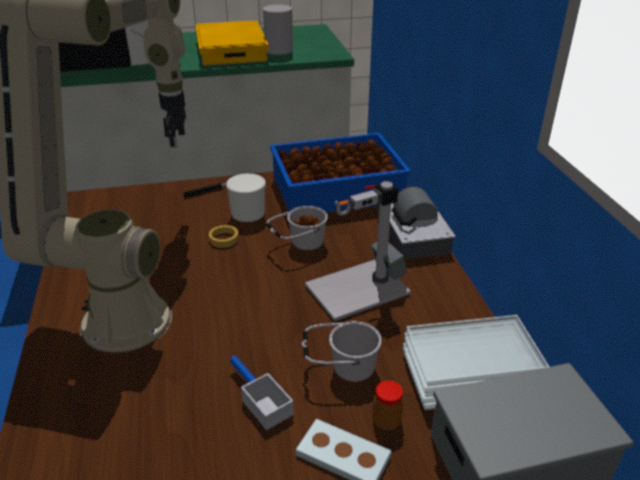

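The top view shows the egg pail at about (240,237), with its bail pointing down and to the right. The hook and orange latch are at about (318,207), and the tub at (175,283) is left of the pail. In the side view the hook tip is at about (343,205). I'll use grip_right, which is away from the tub.

```bash
python3 -m inch '[[130,21.7,-29,0,-0.0775],[130,21.7,-29,0,-0.0775],[130,21.7,-29,0,-0.0775],[130,21.7,-29,0,-0.0775],[130,21.7,-29,0,-0.0775],[130,21.7,-29,0,-0.0775],[130,21.7,-29,0,-0.0775],[130,21.7,-29,0,-0.0775],[130,21.7,-29,-10,-0.0775],[130,21.7,-29,-15,-0.0775],[130,21.7,-29,-15,-0.0775],[130,21.7,-29,-10,-0.0775]]' 40
python3 - <<'E'
from h import *
f=snap('wrist','w0'); pts('wrist',['pail','bail_top','grip_left','grip_right'])
g=snap('side','side1'); pts('side',['grip_right','bail_top','stand'])
t=env.trace('side','latch'); print([(d['conf'],d['pixels'].sum()) for d in t])
# hook in the stand plane: seat nominal xy, yaw 16
im=g['image']; cv2.imwrite('pics/hk.png',cv2.resize(im[160:300,300:480,::-1],None,fx=4,fy=4,interpolation=cv2.INTER_CUBIC))
s=env.sense();print(s['time'],s['ee_pos'],s['ee_rot'],s['opening'])
E
```

```text
time: 1.8
ee_pos: [0.4356, 0.1981, 0.1995]
ee_rot: [-180.0, -0.0, 108.8]
wrist_force: [-0.1, 1.2, 0.1]
opening: 0.492
gripper_force: 0.0
wrist spot_point pail [([531, 264, -1], 0.84)]
wrist spot_point bail_top [([415, 223, 78], 0.76)]
wrist spot_point grip_left [([420, 248, 78], 0.7)]
wrist spot_point grip_right [([435, 201, 80], 0.86)]
side spot_point grip_right [([320, -362, 5], 0.7), ([436, 201, 77], 0.68)]
side spot_point bail_top [([419, 225, 80], 0.45)]
side spot_point stand [([689, 22, -3], 0.75)]
[]
2.3 [0.43474538 0.20091872 0.20080945] [ 1.79948519e+02 -1.32458146e-03  1.09160325e+02] 0.4903156301534101
```

View pics/w0.png

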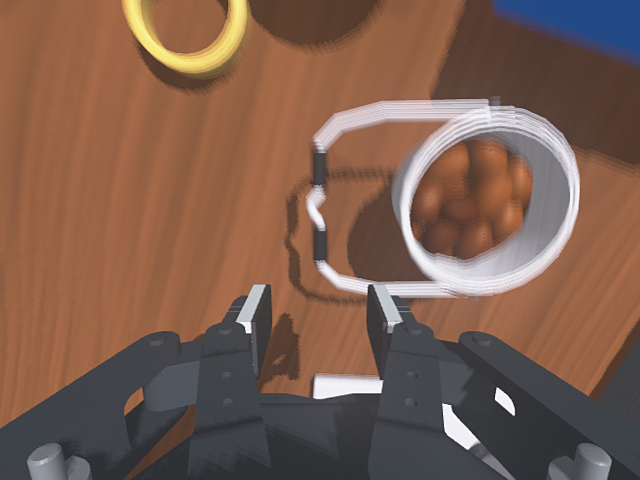

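View pics/hk.png

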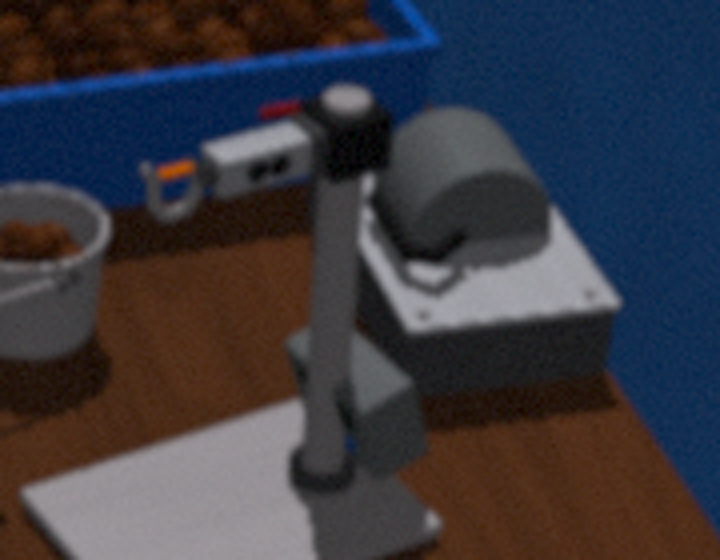

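The wrist view shows the bar in line with the jaws, with the right sleeve at about (320,244) and the legs level, so the yaw fits. In the side crop the orange latch is at about (175,170), which is full-frame (344,202), and the U bottom is at about (172,217).

Run:
```python
from h import *
P=[];uv=[];x2=[]
top=cv2.imread('pics/top0.png');sd=cv2.imread('pics/side1.png')
for c,im,(x0,x1,y0,y1) in(('top',top,(300,340,190,225)),('side',sd,(330,360,190,225))):
    f=env.grab_frame(c)
    h=cv2.cvtColor(im,cv2.COLOR_BGR2HSV)[y0:y1,x0:x1]
    m=(h[...,0]>5)&(h[...,0]<20)&(h[...,1]>190)&(h[...,2]>150)
    ys,xs=np.nonzero(m); print(c,m.sum(),xs.min()+x0,xs.max()+x0,ys.min()+y0,ys.max()+y0,xs.mean()+x0,ys.mean()+y0)
    K=np.array([[f['fx'],0,f['cx']],[0,f['fy'],f['cy']],[0,0,1]])
    P.append(K@np.c_[f['R'],f['t']]);uv.append([xs.mean()+x0,ys.mean()+y0])
X=cv2.triangulatePoints(P[0],P[1],np.array(uv[0]),np.array(uv[1])); X=X[:3]/X[3]; print('latch',X.ravel()*1000)
# side ray with stand plane
n=np.array([-np.sin(np.radians(15.8)),np.cos(np.radians(15.8)),0]);p0=np.array([.573,-.015,.255])
f=env.grab_frame('side');R=np.array(f['R']);C=-R.T@np.array(f['t'])
for q in(uv[1],(343,214.2),(336.5,201)):
    d=R.T@np.array([(q[0]-f['cx'])/f['fx'],(q[1]-f['cy'])/f['fy'],1]); print((C+d*(n@(p0-C))/(n@d))*1000)
```

```text
top 8 319 320 205 211 319.5 208.0
side 10 341 346 201 203 343.5 202.0
latch [572.9453835  -16.95837194 299.34097652]
[573.5079875  -14.85625403 298.05142423]
[572.96607902 -15.00959867 262.6526945 ]
[554.27967293 -20.29731861 306.45783049]
```

```bash
python3 -m inch '[[130,0,0,-30,0],[130,0,0,-30,0],[130,0,0,-30,0],[130,0,0,-15,0],[130,0,0,-15,0],[130,0,0,0,0]]' 40
```

```text
time: 2.95
ee_pos: [0.4328, 0.1995, 0.0776]
ee_rot: [-179.7, -0.0, 109.1]
wrist_force: [-0.7, -0.1, -0.1]
opening: 0.487
gripper_force: 0.0
```

```bash
python3 -m inch '[[180,1,0.5,1,0],[255,0,0,0,0],[255,0,0,0,0],[255,0,0,0,0],[255,0,0,0,0],[255,0,0,0,0],[255,0,0,0,0]]' 60
python3 - <<'E'
import numpy as np
r=115;u=np.array([np.cos(np.radians(19.2)),np.sin(np.radians(19.2))])
a=np.linspace(0,np.pi/2,25);
p=np.c_[np.outer(r*(1-np.cos(a)),u),r*np.sin(a)]
print(np.round(np.diff(p,axis=0),1).tolist())
E
```

```text
time: 3.53
ee_pos: [0.4364, 0.2004, 0.0818]
ee_rot: [179.9, 0.0, 109.0]
wrist_force: [-0.8, -0.7, 2.8]
opening: 0.1
gripper_force: 58.5
[[0.2, 0.1, 7.5], [0.7, 0.2, 7.5], [1.2, 0.4, 7.4], [1.6, 0.6, 7.3], [2.1, 0.7, 7.2], [2.5, 0.9, 7.0], [2.9, 1.0, 6.9], [3.4, 1.2, 6.6], [3.8, 1.3, 6.4], [4.1, 1.4, 6.1], [4.5, 1.6, 5.8], [4.9, 1.7, 5.5], [5.2, 1.8, 5.1], [5.5, 1.9, 4.8], [5.8, 2.0, 4.4], [6.0, 2.1, 4.0], [6.3, 2.2, 3.5], [6.5, 2.3, 3.1], [6.7, 2.3, 2.7], [6.8, 2.4, 2.2], [6.9, 2.4, 1.7], [7.0, 2.4, 1.2], [7.1, 2.5, 0.7], [7.1, 2.5, 0.2]]
```

```bash
python3 -m inch '[[255,0.2,0.1,7.5,0],[255,0.7,0.2,7.5,0],[255,1.2,0.4,7.4,0],[255,1.6,0.6,7.3,0],[255,2.1,0.7,7.2,0],[255,2.5,0.9,7,0],[255,2.9,1,6.9,0],[255,3.4,1.2,6.6,0],[255,3.8,1.3,6.4,0],[255,4.1,1.4,6.1,0],[255,4.5,1.6,5.8,0],[255,4.9,1.7,5.5,0]]' 60
python3 - <<'E'
from h import *
snap('side','side2'); pts('side',['pail','bail_top','grip_right','grip_left'])
pts('wrist',['pail'])
print(env.sense()['wrist_force'])
E
```

```text
time: 4.53
ee_pos: [0.4685, 0.2116, 0.1632]
ee_rot: [180.0, 0.0, 109.0]
wrist_force: [-2.4, -1.5, 0.7]
opening: 0.104
gripper_force: 58.8
side spot_point pail [([534, 265, 2], 0.61)]
side spot_point bail_top [([457, 234, 164], 0.47)]
side spot_point grip_right [([320, -363, 2], 0.61), ([470, 213, 160], 0.47)]
side spot_point grip_left [([451, 266, 169], 0.5), ([451, 235, 163], 0.26)]
wrist spot_point pail [([531, 264, -1], 0.84)]
[-1.80222149  0.35565008  1.14223913]
```

```bash
python3 -m inch '[[255,5.2,1.8,5.1,0],[255,5.5,1.9,4.8,0],[255,5.8,2,4.4,0],[255,6,2.1,4,0],[255,6.3,2.2,3.5,0],[255,6.5,2.3,3.1,0],[255,6.7,2.3,2.7,0],[255,6.8,2.4,2.2,0],[255,6.9,2.4,1.7,0],[255,7,2.4,1,0],[255,6,2.2,0,0],[255,0,0,0,0]]' 100
python3 - <<'E'
from h import *
f=snap('side','side3'); pts('side',['pail','bail_top','grip_right'])
s=env.sense();print(s['wrist_force'],s['ee_pos'],s['torque'])
cv2.imwrite('pics/s3c.png',cv2.resize(f['image'][120:290,220:420,::-1],None,fx=3.5,fy=3.5))
E
```

```text
time: 5.83
ee_pos: [0.5407, 0.2368, 0.1976]
ee_rot: [179.6, -0.0, 109.0]
wrist_force: [-0.4, 0.3, 10.1]
opening: 0.09
gripper_force: 98.8
side spot_point pail [([540, 269, 0], 0.7), ([451, -519, -5], 0.46)]
side spot_point bail_top [([530, 261, 199], 0.42)]
side spot_point grip_right [([542, 239, 193], 0.42), ([282, 329, -3], 0.19)]
[-0.43208993  0.82852353  8.28408244] [0.53952071 0.23655668 0.19750999] [0.20877938 0.19242835 0.05155373]
```

View pics/s3c.png

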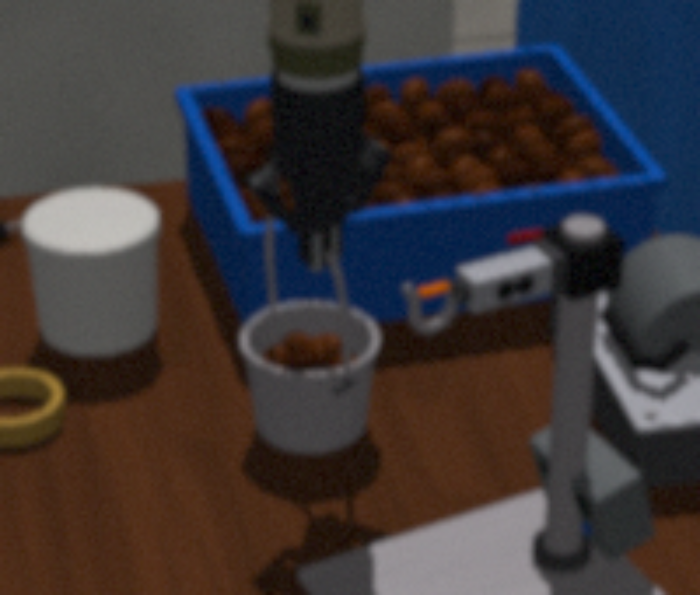

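The bail is upright over the pail, which is still standing on the bench at crop (310,375). The force is small, so I'll lift slowly.

```bash
python3 -m inch '[[255,0,0,1,0],[255,0,0,1,0],[255,0,0,1,0],[255,0,0,1,0],[255,0,0,1.5,0],[255,0,0,1.5,0],[255,0,0,1.5,0],[255,0,0,1.5,0],[255,0,0,2,0],[255,0,0,2,0],[255,0,0,3,0],[255,0,0,3,0]]' 120
```

```text
time: 7.03
ee_pos: [0.5368, 0.2354, 0.2154]
ee_rot: [180.0, 0.0, 109.0]
wrist_force: [0.1, -0.2, -4.3]
opening: 0.083
gripper_force: 117.3
```

```bash
python3 -m inch '[[255,0,0,4,0],[255,0,0,6,0],[255,0,0,8,0],[255,0,0,10,0],[255,0,0,12,0],[255,0,0,12,0],[255,0,0,12,0],[255,0,0,12,0],[255,0,0,12,0],[255,0,0,10,0],[255,0,0,6,0],[255,0,0,3,0]]' 120
```

```text
time: 8.03
ee_pos: [0.5372, 0.2356, 0.3236]
ee_rot: [179.9, 0.0, 109.0]
wrist_force: [-0.1, 0.4, -3.2]
opening: 0.082
gripper_force: 117.3
```

```bash
python3 -m inch '[[255,-2,-1,4,0],[255,-2,-3,4,0],[255,-2,-5,4,0],[255,-2,-8,4,0],[255,-2,-10,3,0],[255,-2,-12,2,0],[255,-2,-13,1,-0.005],[255,-2,-14,0,-0.005],[255,-2,-14,0,-0.005],[255,-1,-14,0,-0.005],[255,0,-14,0,-0.005],[255,0,-14,0,-0.005]]' 120 && python3 -m inch '[[255,0,-14,0,-0.005],[255,0,-14,0,-0.005],[255,0,-14,0,-0.005],[255,0,-14,0,-0.005],[255,0,-14,0,0],[255,0,-14,0,0],[255,0,-14,0,0],[255,0,-14,0,0],[255,0,-13,0,0],[255,0,-11,0,0],[255,0,-9,0,0],[255,0,-7,0,0]]' 120 && python3 -m inch '[[255,0,-6,0,0],[255,0,-5,0,0],[255,0,-4,0,0],[255,0,-3,0,0],[255,0,-2,0,0],[255,0,0,0,0],[255,0,0,0,0],[255,0,0,0,0]]' 120
python3 - <<'E'
from h import *
f=snap('side','side4'); pts('side',['bail_top','hook_seat','grip_right','grip_left','pail'])
pts('top',['bail_top','hook_seat']);pts('wrist',['bail_top','hook_seat','grip_left','pail'])
snap('wrist','w4')
s=env.sense();print(s['wrist_force'],s['ee_pos'],s['ee_rot'],s['torque'])
cv2.imwrite('pics/s4c.png',cv2.resize(f['image'][120:320,250:430,::-1],None,fx=3,fy=3))
E
```

```text
time: 9.03
ee_pos: [0.5173, 0.1115, 0.344]
ee_rot: [-180.0, 0.0, 107.2]
wrist_force: [0.8, 0.0, -2.7]
opening: 0.086
gripper_force: 117.3
time: 10.03
ee_pos: [0.5175, -0.04, 0.344]
ee_rot: [180.0, 0.0, 106.1]
wrist_force: [-0.3, -0.4, -2.8]
opening: 0.08
gripper_force: 117.3
time: 10.7
ee_pos: [0.5178, -0.0583, 0.344]
ee_rot: [180.0, -0.0, 106.2]
wrist_force: [-0.7, -0.0, -4.1]
opening: 0.084
gripper_force: 117.3
side spot_point bail_top []
side spot_point hook_seat [([574, -14, 255], 0.57)]
side spot_point grip_right [([518, -56, 340], 0.6)]
side spot_point grip_left [([503, -2, 346], 0.61)]
side spot_point pail [([512, -35, 144], 0.7), ([518, -56, 340], 0.6)]
top spot_point bail_top [([416, 229, 83], 0.64)]
top spot_point hook_seat [([574, -16, 257], 0.96)]
wrist spot_point bail_top [([415, 223, 78], 0.76)]
wrist spot_point hook_seat []
wrist spot_point grip_left [([420, 248, 78], 0.7)]
wrist spot_point pail [([531, 264, -1], 0.84)]
[ 0.80242233 -1.02951623 -3.48878451] [ 0.51777134 -0.05858693  0.34400211] [1.79997572e+02 4.70433908e-04 1.06156198e+02] [-0.08892064 -0.05127143  0.05177908]
```

View pics/s4c.png

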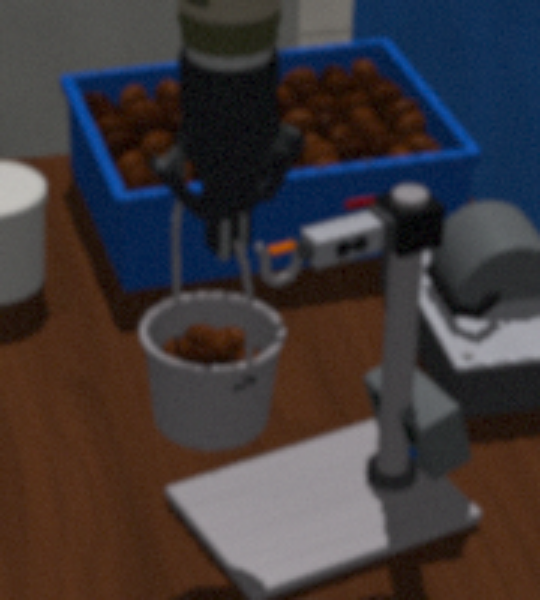

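View pics/w4.png

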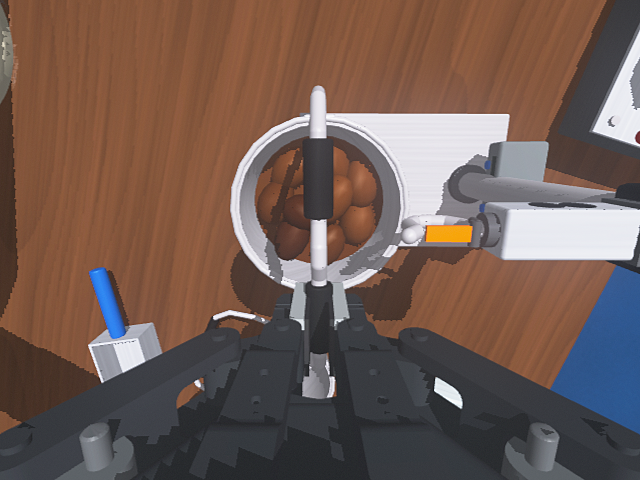

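The pail hangs level. The wrist view shows the kink at about (319,250), and the hook tip at (410,233), and the beam runs level in the image, so the yaw is aligned. I'll convert these to world positions.

Run:
```python
from h import *
f=env.grab_frame('wrist');R=np.array(f['R']);C=-R.T@np.array(f['t'])
def at(q,z):
    d=R.T@np.array([(q[0]-f['cx'])/f['fx'],(q[1]-f['cy'])/f['fy'],1]); return C+d*(z-C[2])/d[2]
s=env.sense();T=s['ee_pos'];y=np.radians(s['ee_rot'][2]);e=np.array([np.cos(y),np.sin(y)]);n=np.array([e[1],-e[0]])
def rel(n_,q,z):
    p=at(q,z);d=(p-T)[:2];print(n_,np.round(p*1000),'along bar %.1f fwd %.1f'%(d@e*1000,d@n*1000))
rel('sleeve L c',(318,178),.344);rel('sleeveL near end',(318,218),.348);rel('sleeveL far',(318,139),.348);rel('sleeveR far end',(319,284),.344)
rel('kink',(319,250),.347)
for z in(.292,.298): rel('latch hinge end',(472,234),z);rel('latch free',(427,234),z)
for z in(.307,):rel('tip',(410,233),z)
rel('beam mid',(510,231),.302)
pts('wrist',['bail_top','hook_seat','grip_left','stand'])
```

```text
sleeve L c [504.  -6. 344.] along bar 54.1 fwd 1.1
sleeveL near end [508. -19. 348.] along bar 40.5 fwd 1.1
sleeveL far [500.   6. 348.] along bar 67.2 fwd 1.1
sleeveR far end [515. -45. 344.] along bar 14.0 fwd 1.5
kink [511. -31. 347.] along bar 28.5 fwd 1.5
latch hinge end [590. -15. 292.] along bar 21.3 fwd 81.6
latch free [568. -22. 292.] along bar 21.3 fwd 58.1
latch hinge end [587. -15. 298.] along bar 22.8 fwd 78.9
latch free [565. -21. 298.] along bar 22.8 fwd 56.2
tip [554. -22. 307.] along bar 25.4 fwd 45.1
beam mid [603.  -8. 302.] along bar 25.2 fwd 95.7
wrist spot_point bail_top [([508, -31, 342], 0.92)]
wrist spot_point hook_seat [([574, -18, 254], 0.76)]
wrist spot_point grip_left [([506, -10, 339], 0.61)]
wrist spot_point stand [([507, -34, 343], 0.73), ([696, 15, -1], 0.62)]
```

```bash
python3 -m inch '[[255,1,0,0,0],[255,3,0.8,0,0],[255,5,1.2,0,0],[255,7,1.6,0,0],[255,8,2,0,0],[255,8,2,0,0],[255,8,2,0,0],[255,7,1.8,0,0],[255,5,1.3,0,0],[255,3.3,0.8,0,0],[255,2,0.5,0,0],[255,0,0,0,0]]' 120 && python3 -m inch '[[255,0,0,-1,0],[255,0,0,-2,0],[255,0,0,-4,0],[255,0,0,-4,0],[255,0,0,-4,0],[255,0,0,-4,0],[255,0,0,-3,0],[255,0,0,-2,0],[255,0,0,-1,0],[255,0,0,0,0]]' 120
python3 - <<'E'
from h import *
f=snap('wrist','w5'); g=snap('side','side5')
pts('wrist',['bail_top','hook_seat']);pts('side',['bail_top','grip_left','grip_right'])
s=env.sense();print(s['wrist_force'],s['ee_pos'],s['ee_rot'])
a=f['image'][130:430,220:540];b=cv2.resize(g['image'][150:250,310:430],(360,300),interpolation=cv2.INTER_CUBIC)
cv2.imwrite('pics/c5.png',np.hstack([a,b])[:,:,::-1])
E
```

```text
time: 12.6
ee_pos: [0.5754, -0.0445, 0.3438]
ee_rot: [-180.0, -0.0, 106.2]
wrist_force: [0.1, 0.3, -3.6]
opening: 0.078
gripper_force: 117.3
time: 13.43
ee_pos: [0.575, -0.0445, 0.3187]
ee_rot: [-180.0, -0.0, 106.2]
wrist_force: [1.0, 0.3, -3.1]
opening: 0.086
gripper_force: 117.3
wrist spot_point bail_top [([565, -21, 322], 0.62), ([578, -44, 315], 0.51)]
wrist spot_point hook_seat [([573, -14, 251], 0.81)]
side spot_point bail_top [([565, -19, 319], 0.5)]
side spot_point grip_left [([371, 471, 1], 0.57)]
side spot_point grip_right [([576, -46, 318], 0.75), ([538, -281, 0], 0.23)]
[ 0.11258903  0.06822059 -3.01205728] [ 0.57512398 -0.04458682  0.31918336] [1.79982672e+02 8.43567316e-03 1.06157283e+02]
```

View pics/c5.png

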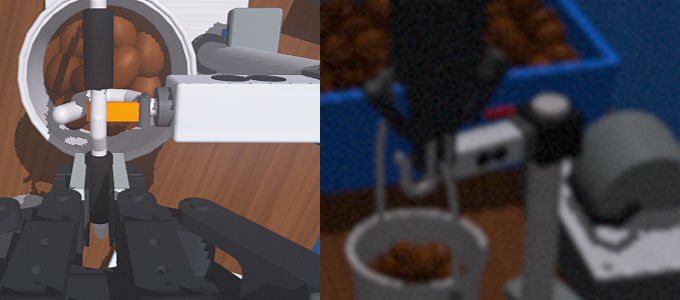

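The kink sits over the latch, at crop (98,112), about 7 mm to the tip side and in line with the hook. I'll shift 1.5 mm inward and feel downward.

```bash
python3 -m inch '[[255,0.7,0.2,-1.5,0],[255,0.7,0.2,-2,0],[255,0,0,-2,0],[255,0,0,-2,0],[255,0,0,-1.5,0],[255,0,0,-1,0],[255,0,0,-1,0],[255,0,0,0,0]]' 120; python3 -m inch '[[255,0,0,-1,0],[255,0,0,-1,0],[255,0,0,-1,0],[255,0,0,0,0]]' 120;  python3 -m inch '[[255,0,0,-1,0],[255,0,0,-1,0],[255,0,0,0,0]]' 120
```

```text
time: 14.45
ee_pos: [0.5764, -0.0442, 0.3077]
ee_rot: [-180.0, -0.0, 106.2]
wrist_force: [0.4, 0.1, -3.3]
opening: 0.083
gripper_force: 117.3
time: 14.78
ee_pos: [0.5764, -0.0441, 0.3048]
ee_rot: [-180.0, -0.0, 106.2]
wrist_force: [0.4, 0.4, -3.1]
opening: 0.086
gripper_force: 117.3
time: 15.03
ee_pos: [0.5764, -0.0442, 0.3028]
ee_rot: [-180.0, -0.0, 106.2]
wrist_force: [0.2, -1.1, -3.2]
opening: 0.084
gripper_force: 117.3
```

```bash
for i in 1; do python3 -m inch '[[255,0,0,-1,0],[255,0,0,-1,0],[255,0,0,0,0]]' 120; done | grep -E 'ee_pos|force'; python3 -m inch '[[255,0,0,-1,0],[255,0,0,-1,0],[255,0,0,0,0]]' 120| grep -E 'ee_pos|wrist'
```

```text
ee_pos: [0.5765, -0.0442, 0.301]
wrist_force: [0.3, -1.1, -2.9]
gripper_force: 117.5
ee_pos: [0.5766, -0.0443, 0.2994]
wrist_force: [-0.3, -0.1, 1.3]
```

```bash
python3 -m inch '[[255,0,0,-1,0],[255,0,0,0,0]]' 120| grep -E 'ee_pos|wrist'; python3 -m inch '[[255,0,0,-1,0],[255,0,0,0,0]]' 120| grep -E 'ee_pos|wrist'
```

```text
ee_pos: [0.5767, -0.0443, 0.2983]
wrist_force: [-0.1, -0.4, 0.5]
ee_pos: [0.5766, -0.0443, 0.2971]
wrist_force: [-0.5, -1.5, 1.0]
```

```bash
python3 -m inch '[[255,0,0,-1,0],[255,0,0,0,0]]' 120| grep -E 'ee_pos|wrist'; python3 -m inch '[[255,0,0,-1,0],[255,0,0,0,0]]' 120| grep -E 'ee_pos|wrist'
```

```text
ee_pos: [0.5766, -0.0442, 0.296]
wrist_force: [0.5, -1.2, 1.0]
ee_pos: [0.5766, -0.0442, 0.2949]
wrist_force: [0.9, -1.4, 1.0]
```

```bash
python3 -m inch '[[255,0,0,-1,0],[255,0,0,-1,0],[255,0,0,0,0]]' 120| grep -E 'ee_pos|wrist'; python3 -m inch '[[255,0,0,-1,0],[255,0,0,-1,0],[255,0,0,0,0]]' 120| grep -E 'ee_pos|wrist'
```

```text
ee_pos: [0.5766, -0.0442, 0.2929]
wrist_force: [0.5, -1.8, 2.0]
ee_pos: [0.5764, -0.0442, 0.2908]
wrist_force: [-0.2, -0.7, 1.2]
```

```bash
python3 -m inch '[[255,0,0,-1,0],[255,0,0,-1,0],[255,0,0,0,0]]' 120| grep -E 'ee_pos|wrist'; python3 -m inch '[[255,0,0,-1,0],[255,0,0,-1,0],[255,0,0,0,0]]' 120| grep -E 'ee_pos|wrist'
```

```text
ee_pos: [0.5763, -0.0442, 0.2887]
wrist_force: [0.5, -1.7, 1.0]
ee_pos: [0.5763, -0.0442, 0.2867]
wrist_force: [-0.4, -1.6, 1.6]
```

```bash
python3 -m inch '[[255,0,0,-1,0],[255,0,0,-1,0],[255,0,0,0,0]]' 120| grep -E 'ee_pos|wrist'; python3 -m inch '[[255,0,0,-1,0],[255,0,0,-1,0],[255,0,0,0,0]]' 120| grep -E 'ee_pos|wrist'
```

```text
ee_pos: [0.5762, -0.0442, 0.2847]
wrist_force: [-0.3, -1.0, 1.1]
ee_pos: [0.5762, -0.0441, 0.2826]
wrist_force: [-1.6, -1.7, 0.1]
```

```bash
python3 -m inch '[[255,0,0,-1,0],[255,0,0,-1,0],[255,0,0,0,0]]' 120| grep -E 'ee_pos|wrist'; python3 -m inch '[[255,0,0,-1,0],[255,0,0,0,0]]' 120| grep -E 'ee_pos|wrist'
```

```text
ee_pos: [0.5759, -0.0441, 0.2804]
wrist_force: [-2.9, -2.1, -1.2]
ee_pos: [0.5759, -0.044, 0.2794]
wrist_force: [-1.9, -1.2, -1.1]
```

```bash
python3 -m inch '[[255,0,0,-1,0],[255,0,0,0,0]]' 120| grep -E 'ee_pos|wrist'; python3 -m inch '[[255,0,0,-1,0],[255,0,0,0,0]]' 120| grep -E 'ee_pos|wrist'
```

```text
ee_pos: [0.5762, -0.044, 0.2786]
wrist_force: [-3.1, -1.2, -1.2]
ee_pos: [0.5763, -0.0441, 0.2777]
wrist_force: [-2.2, -0.7, -1.9]
```

```bash
python3 -m inch '[[255,0,0,-1,0],[255,0,0,0,0]]' 120| grep -E 'ee_pos|wrist'; python3 -m inch '[[255,0,0,-1,0],[255,0,0,0,0]]' 120| grep -E 'ee_pos|wrist'
```

```text
ee_pos: [0.5759, -0.0441, 0.2764]
wrist_force: [-3.8, -1.7, -5.0]
ee_pos: [0.5771, -0.044, 0.2757]
wrist_force: [0.5, -0.1, -4.3]
```

```bash
python3 -m inch '[[255,1,0.3,0,0],[255,1,0.3,-0.5,0],[255,1,0.3,-0.5,0],[255,0,0,0,0]]' 120| grep -E 'ee_pos|wrist'
python3 - <<'E'
from h import *
f=snap('wrist','w6'); g=snap('side','side6')
a=f['image'][130:430,220:540];b=cv2.resize(g['image'][170:230,320:392],(360,300),interpolation=cv2.INTER_CUBIC)
cv2.imwrite('pics/c6.png',np.hstack([a,b])[:,:,::-1])
pts('wrist',['bail_top'])
E
```

```text
ee_pos: [0.5798, -0.0431, 0.2749]
wrist_force: [0.2, -0.1, -3.2]
wrist spot_point bail_top [([570, -18, 273], 0.58)]
```

View pics/c6.png

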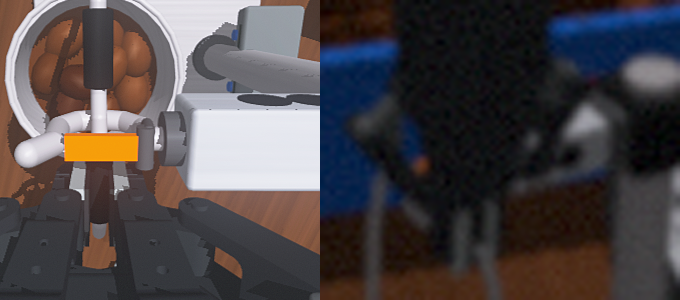

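The latch is shut and level above the rod, spanning crop (65–137,148) with the rod at column 98, near the middle of the U. I'll lower until the hook takes the weight.

```bash
python3 -m inch '[[255,0,0,-0.7,0],[255,0,0,-0.7,0],[255,0,0,0,0]]' 120| grep -E 'ee_pos|wrist'; python3 -m inch '[[255,0,0,-0.5,0],[255,0,0,-0.5,0],[255,0,0,0,0]]' 120| grep -E 'ee_pos|wrist'
```

```text
ee_pos: [0.5794, -0.0433, 0.2735]
wrist_force: [0.2, 0.1, -3.2]
ee_pos: [0.5794, -0.0433, 0.2725]
wrist_force: [0.4, -0.4, -2.6]
```

```bash
python3 -m inch '[[255,0,0,-0.5,0],[255,0,0,0,0]]' 120| grep -E 'ee_pos|wrist'
```

```text
ee_pos: [0.5794, -0.0433, 0.272]
wrist_force: [0.2, 0.3, -3.7]
```

```bash
python3 -m inch '[[255,0,0,-0.6,0],[255,0,0,-0.6,0],[255,0,0,0,0]]' 120| grep -E 'ee_pos|wrist'; python3 -m inch '[[255,0,0,-0.6,0],[255,0,0,0,0]]' 120| grep -E 'ee_pos|wrist'
```

```text
ee_pos: [0.5796, -0.0433, 0.2712]
wrist_force: [0.1, -0.7, -0.5]
ee_pos: [0.5797, -0.0433, 0.2708]
wrist_force: [-0.5, -0.7, 0.8]
```

```bash
python3 -m inch '[[255,0,0,-0.6,0],[255,0,0,0,0]]' 120| grep -E 'ee_pos|wrist';python3 -m inch '[[255,0,0,-0.6,0],[255,0,0,0,0]]' 120| grep -E 'ee_pos|wrist'
```

```text
ee_pos: [0.5797, -0.0433, 0.2703]
wrist_force: [0.0, -0.6, 2.8]
ee_pos: [0.5797, -0.0433, 0.2697]
wrist_force: [-1.2, -0.9, 4.1]
```

```bash
python3 -m inch '[[255,0,0,0.5,0],[255,0,0,0.4,0],[255,0,0,0,0]]' 40| grep -E 'ee_pos|wrist'; python3 -m inch '[[228,0,0,0,0],[222,0,0,0,0],[216,0,0,0,0],[210,0,0,0,0],[205,0,0,0,0],[205,0,0,0,0],[205,0,0,0,0]]' 20
```

```text
ee_pos: [0.5797, -0.0433, 0.2702]
wrist_force: [0.9, -0.5, 2.5]
time: 21.52
ee_pos: [0.5794, -0.0433, 0.2698]
ee_rot: [-180.0, -0.0, 106.2]
wrist_force: [-0.5, -0.3, 0.2]
opening: 0.197
gripper_force: 0.0
```

```bash
python3 -m inch '[[200,0,0,0,0],[200,0,0,0,0],[200,0,0,0,0],[200,0,0,1,0],[200,0,0,2,0],[200,0,0,3,0],[200,0,0,3,0],[200,0,0,3,0],[200,0,0,3,0],[200,0,0,3,0],[200,0,0,4,0],[200,0,0,4,0]]' 20 | grep -E 'ee_pos|wrist'
python3 - <<'E'
from h import *
f=snap('wrist','w7'); g=snap('side','side7')
a=f['image'][130:430,220:540];b=cv2.resize(g['image'][150:250,310:430],(360,300),interpolation=cv2.INTER_CUBIC)
cv2.imwrite('pics/c7.png',np.hstack([a,b])[:,:,::-1])
pts('side',['pail','bail_top'])
E
```

```text
ee_pos: [0.5794, -0.0433, 0.2964]
wrist_force: [-0.2, 0.3, 1.0]
side spot_point pail [([570, -19, 73], 0.97), ([367, 469, 1], 0.16)]
side spot_point bail_top [([572, -16, 273], 0.75)]
```

View pics/c7.png

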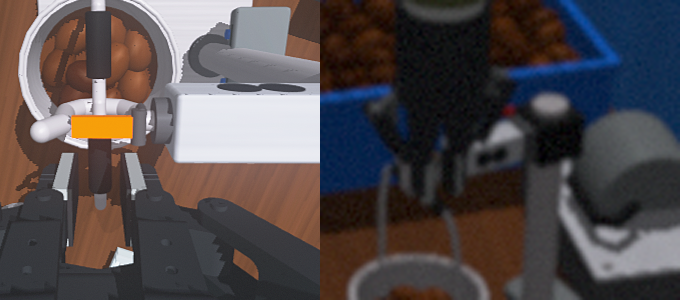

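The jaws are open and clear of the sleeve. The rod rests under the shut latch at crop (100,126), and the pail hangs level. I'll retreat and let any swing settle.

```bash
python3 -m inch '[[200,0,0,6,0],[200,0,0,8,0],[200,0,0,10,0],[200,0,0,12,0],[200,0,0,12,0],[200,0,0,12,0],[200,0,0,10,0],[200,-5,0,5,0],[200,-10,-5,0,0],[200,-10,-10,0,0],[200,-5,-5,0,0],[200,0,0,0,0]]' 20 && python3 -m inch '[[200,0,0,0,0],[200,0,0,0,0],[200,0,0,0,0],[200,0,0,0,0],[200,0,0,0,0],[200,0,0,0,0],[200,0,0,0,0],[200,0,0,0,0],[200,0,0,0,0],[200,0,0,0,0],[200,0,0,0,0],[200,0,0,0,0]]' 20
python3 - <<'E'
from h import *
g=snap('side','side8'); pts('side',['pail','bail_top','empty_pail'])
cv2.imwrite('pics/c8.png',cv2.resize(g['image'][140:320,290:450,::-1],None,fx=3,fy=3))
E
```

```text
time: 23.72
ee_pos: [0.5485, -0.064, 0.3718]
ee_rot: [180.0, 0.0, 106.1]
wrist_force: [0.8, 0.8, 0.5]
opening: 0.214
gripper_force: 0.0
time: 24.72
ee_pos: [0.5495, -0.0633, 0.371]
ee_rot: [180.0, 0.0, 106.2]
wrist_force: [0.3, 0.3, 1.2]
opening: 0.213
gripper_force: 0.0
side spot_point pail [([574, -21, 71], 0.63)]
side spot_point bail_top [([569, -16, 271], 0.84)]
side spot_point empty_pail [([537, -283, -2], 0.77)]
```

View pics/c8.png

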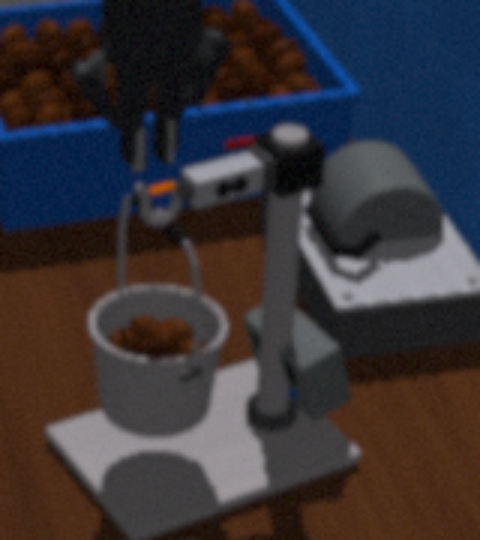

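The pail hangs level from the hook, with the rod in the bottom of the U at (158,212). The latch is shut above it at (162,187), and the gripper is clear.

```bash
python3 -c "
from plant import env
print(env.finish_job())"
```

```text
the job is handed in; nothing more can be done
None
```

The pail of eggs hangs level on the weigh hook with the latch shut above the bail and the gripper clear; I handed the job in at about 25 s, and the hand-in gave no verdict.

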